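# Pin the filter arm to its microscope stand

### The arm

A 6-joint arm with a two-finger parallel gripper is mounted at the origin on the work surface. World frame = base frame: x ahead of the robot, y to its left, z up, the work surface at z = 0. Lengths are in m, angles in rad, forces in N, time in s.
With the tool pointing down it reaches from about 0.375 to 0.9 m from the base axis. Payload 3.1 kg.
Tool frame: the origin (TCP) lies between the finger pads; the fingertips stand 25 mm ahead of it and the grasp point (between the pads) lies 6 mm ahead of it; y points along the fingers, x is the direction in which the jaws open and shut, and the axes are right-handed (so a half turn about y gives the same grasp; the last joint's range is limited). The gripper opens to 87 mm and grips with 3 to 60 N. Pads are 19 mm wide; open, the fingers measure 117 mm over their backs; the gripper's body (75 mm by 190 mm) begins 51 mm behind the grasp point.
Start: joints at [-1.313, 0.527, 1.433, -0, 1.181, -0.178], TCP at [0.264, -0.567, 0.248] pointing down, gripper open.
Joint ranges: [-3.08, 3.08], [-0.75, 2.2], [0.22, 2.44], [-1.43, 4.57], [0, 2.65], [-2.85, 2.85]. Speed limits (rad/s): [2.79, 2.79, 3.14, 3.14, 3.14, 3.14].

### API

Orientations are given as a unit quaternion [x, y, z, w].
In Python, from rig import robot gives the robot as it stands.
- The arm moves only by the tool carry_out, never from a script. Its argument "moves" is a list of rows, each a list of 7 numbers: the opening, from 0 (shut) to 1 (fully open), then the shift along the tool's x, y, z in cm, then the turn, a rotation vector about the tool's x, y, z in rad. In form: [[grip, x, y, z, rx, ry, rz], ...]. A call has 1 to 20 rows; each row is the pose to reach, as a shift and turn from the pose commanded when the call began, along the tool's axes at that moment; what a row does not reach only later rows make up. A row lasts 1/10 s, in which the tool goes at most 50 mm and 8.59 degrees, less where a joint would pass 70% of its speed; a pose out of reach is approached as far as the arm can. A call with a gripper value outside its range is refused whole. The fingers move at their own pace and stop on an object; "force" is the grip in N (left out, the last holds). Time passes only in rows, so rows that repeat a pose let the fingers close. It gives the time, the measured TCP pose, the force and the opening at its end, in the units of the state.
- robot.get_obs(): the state, without advancing time (a new reading comes with each control period).
- robot.camera(name): name is "scene" or "top"; returns the picture (480x640x3 uint8, red, green, blue); there is no depth.
- robot.camera_params(name): a dict with "fx", "fy", "cx", "cy" (pixels), "extrinsics" (4x4, takes a point from camera to world coordinates). Camera axes: x right, y down, z forward; pixel columns grow to the right and rows downward; lengths in m; the calibration is good to about 2 mm. A picture is of the moment at which its call begins. camera_params takes no time and is no camera call.
- robot.hand_in(): hands the job in, once; it reports no verdict.
The state is a dict: "time": time; "q": joint angles; "joint_velocities": joint speeds; "joint_torque": joint torques, N m; "position": TCP position; "tool_rot": TCP orientation; "ft_force": force on the tool from outside, world axes, zero at the start; "moment": the same for the moment, N m; "grip_width": finger opening in m.
Only numpy, scipy, OpenCV 4.12 (cv2) and the standard library are available. Lean on these libraries where they do the work, as an engineer would, in place of code of your own. Each camera call takes 0.05 s, during which the arm holds its last target.

### The job

Hinge the filter arm to its stand: first stand the loose steel pin in the hole of the stand's knuckle, where it comes to rest on the arm; then slide the arm gently by its black post until the arm's hidden hole comes under the pin and the pin drops into it; then press the pin fully home, its head down on the knuckle. Never force the parts, let go at the end, and leave the slide case, the bottle and the objective lens where they are.

Things in the scene. Friction and masses are not known exactly. Their poses are not given: they have to be found in the camera images.
- stand: Fixed aluminium hinge stand: base plate 110 x 300 x 10 mm (its x, y, z), origin at the centre of its underside. At its y = +90 mm a knuckle plate 56 x 56 mm, 58 to 74 mm above the table, sits on two cheeks at x = +/-34 mm (12 mm thick). A flat filter arm lies along its y, under the knuckle. Over 35 N from the pin or the robot on stand or arm damages them.
- knuckle (a point): Centre of the mouth of the knuckle's hole, on the knuckle's top face (74 mm above the table). Hole 13.5 mm in diameter, vertical, 16 mm deep, right through, with a small chamfer. Axes as the stand's.
- link_face (a point): Fixed point of the stand right under the knuckle's hole, on the plane of the arm's top face (54 mm above the table). The steel filter arm, 44 mm wide, 14 mm thick, slides only along the stand's y, with about 2 N of friction. Its 13.5 mm hole starts 12 to 30 mm short of here, on the -y side, hidden; so slide the arm towards +y. It can go 12 mm too far. Once dropped in, the pin blocks the arm.
- plug_face (a point): Fixed point of the stand right under the knuckle's hole, 26 mm above the table, at the top of a tight rubber plug. The plug catches the dropped pin with its head about 5 to 10 mm short of home; pressing the pin home pushes the plug down and takes about 9 N.
- post_top (a point): Centre of the top of the black post on the arm, 30 (stand's x) x 14 (stand's y) x 36 mm tall, top 90 mm above the table; over 35 mm free behind it (-y side), then a filter ring no higher than 54 mm. Clamped firmly in a slot, 101 to 129 mm in -y from the arm's hole, differing each time: it does not tell exactly where the hole is.
- pin: Steel hinge pin, 0.07 to 0.14 kg, origin at the tip of its nose, z along the pin up to its head. Shank 12 mm in diameter and 58 mm long, with a 3 mm nose that tapers to 9 mm; then a round head 22 mm in diameter and 24 mm tall (82 mm overall). It starts upright in the parking block, nose 15 mm above the table, head from 73 to 97 mm.
- pin_collar (a point): Centre of the underside of the pin's head, 58 mm above its nose. With the pin resting on the arm before the hole is found it is 38 mm above knuckle; with the pin home it is level with it.
- block: Fixed grey plastic parking block 60 x 60 x 40 mm with a 14 mm hole, 25 mm deep, that holds the pin; origin at the centre of its underside.
- slide_case: Bystander: white plastic slide case, 85 x 100 x 34 mm, origin at the centre of its underside.
- oil: Bystander: small closed amber bottle, 32 mm across, 65 mm tall, origin at the centre of its underside.
- objective: Bystander: steel microscope objective standing on its wide end, 34 mm across, 44 mm tall, origin at the centre of its underside.

How it is judged:
On the way, in this order (a step that is already met when the one before it is completed fails the run):
1. the pin stands in the knuckle's hole, resting on the arm (head 25 to 43 mm above the knuckle) (horizontal distance between pin and knuckle below 0.006 m and z of pin_collar in the frame of knuckle between 0.025 and 0.043 m), for 0.2 s.
2. the pin has dropped through the arm's hole (head less than 14 mm above the knuckle) (horizontal distance between pin and knuckle below 0.006 m and z of pin_collar in the frame of knuckle below 0.014 m), for 0.1 s.
At the end, for the whole second after the job is handed in: The pin is through the knuckle and the arm and fully home: underside of its head within 2.5 mm of the knuckle's top face, within 4 mm of the hole's axis, upright within 4 degrees, at rest (z of pin_collar in the frame of knuckle below 0.0025 m and horizontal distance between pin_collar and knuckle below 0.004 m and angle between the z axis of pin and the z axis of stand, either way round below 0.07 rad and linear speed of pin below 0.02 m/s); the robot touches nothing.
It fails at once if the pin is forced against the stand or its arm with more than 35 N (contact force between pin and stand above 35 N).
It fails at once if the robot pushes on the stand or its arm with more than 35 N (contact force between any of the fingers, the arm and stand above 35 N).
It fails at once if a bystander is moved by more than 20 mm (distance of any of slide_case, oil, objective from where it was at the start of the episode above 0.02 m).
It also fails if it takes over 72 s, if anything falls off the work surface, if the arm or the gripper's body presses on something with over 40 N, if the wrist force passes 120 N, or if a joint passes its speed limit or range.

## Working session

There is one attempt and no reset: what is moved stays moved. The work goes in short steps, Python scripts to look and compute and a tool call to move; the robot and the scene stay as the last step left them, time stands still between calls to the robot, and variables do not carry over. Pictures are saved under pics/ and viewed, and the job is handed in when it is done.

Besides the shell and the picture viewer there is one more tool, called after "Emit:" in YAML: its name, and indented under it one key for each argument. carry_out: Moves the arm, as the interface text tells. Its arguments: {"type":"object","properties":{"moves":{"type":"array"},"force":{"type":"number"}},"required":["moves"]}

```bash
mkdir -p pics; ls; python3 - <<'E'
from rig import robot
import cv2
for n in("scene","top"):
    im=robot.camera(n); cv2.imwrite(f"pics/{n}0.png",im[...,::-1]); p=robot.camera_params(n); print(n,p)
o=robot.get_obs()
print({k:o[k] for k in("time","position","tool_rot","grip_width","ft_force")})
E
```

```text
pics
scene {'fx': 586.0700420056368, 'fy': 586.0700420056368, 'cx': 328.80121941026323, 'cy': 242.03793559982321, 'extrinsics': array([[-0.78540012,  0.51878175, -0.33765684,  0.88640472],
       [ 0.61897892,  0.65522262, -0.43306861,  0.43119948],
       [-0.00342769, -0.5491346 , -0.83572689,  0.92058077],
       [ 0.        ,  0.        ,  0.        ,  1.        ]])}
top {'fx': 620.6732981751317, 'fy': 620.6732981751317, 'cx': 332.10084239696937, 'cy': 244.73961691026352, 'extrinsics': array([[-0.01524626, -0.98638343,  0.16375373,  0.38703009],
       [-0.99978187,  0.01737697,  0.01158704, -0.01185414],
       [-0.01427481, -0.16354135, -0.9864332 ,  1.12023458],
       [ 0.        ,  0.        ,  0.        ,  1.        ]])}
{'time': 0.1, 'position': array([ 0.26369616, -0.56595854,  0.24666675]), 'tool_rot': array([-0.59579917,  0.38059036, -0.37956169,  0.59674722]), 'grip_width': 0.08707116262001202, 'ft_force': array([-0.09829168,  0.02784915,  0.10227551])}
```

View pics/scene0.png

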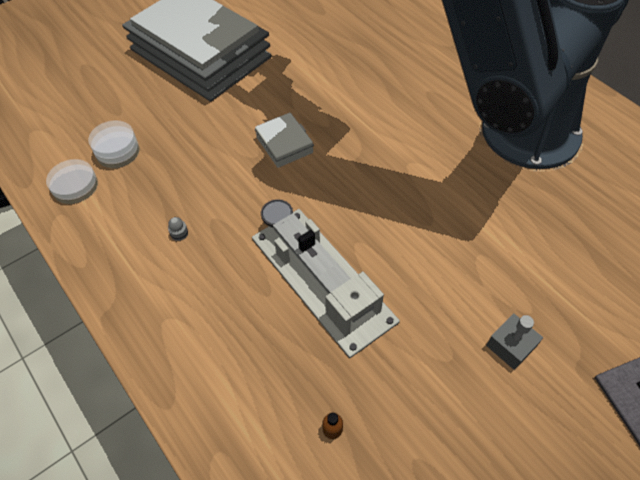

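View pics/top0.png

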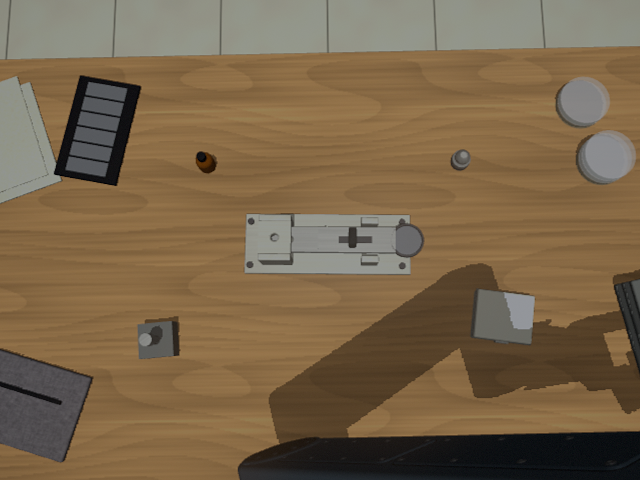

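The stand runs along world y, with the knuckle hole near (275,237) in the top view and the post near (352,237). The pin is in its block near (146,340). The bottle (205,162), objective (460,160) and slide case (503,316) are clear of it. I'll zoom in to measure.

```bash
python3 - <<'E'
import cv2,numpy as np
t=cv2.imread("pics/top0.png"); s=cv2.imread("pics/scene0.png")
z=lambda im,x,y,w,h:cv2.resize(im[y:y+h,x:x+w],(w*4,h*4),interpolation=cv2.INTER_CUBIC)
cv2.imwrite("pics/t_st.png",z(t,235,200,200,80))
a=z(t,125,310,66,60); b=z(s,480,305,66,75);c=z(s,320,260,68,75)
H=300
cv2.imwrite("pics/misc.png",np.hstack([cv2.copyMakeBorder(i,0,H-i.shape[0],0,0,0) for i in(a,b,c)]))
E
```

```text
(no output)
```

View pics/t_st.png

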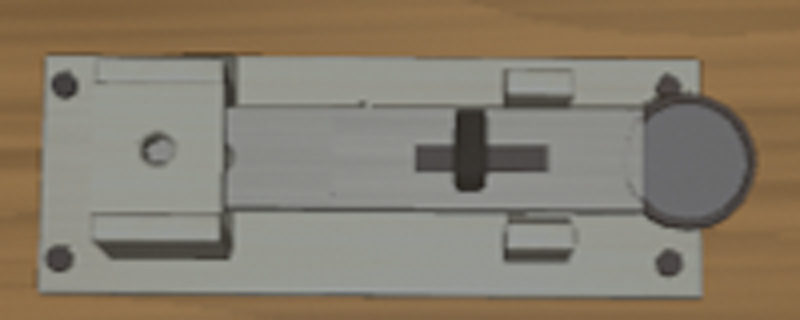

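View pics/misc.png

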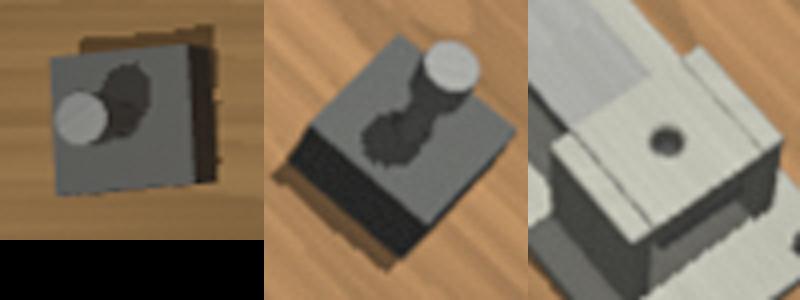

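```bash
cat > h.py <<'E'
import cv2,numpy as np
from rig import robot
from scipy.spatial.transform import Rotation as R
P={n:robot.camera_params(n) for n in("scene","top")}
def ray(n,u,v):
    p=P[n];E=p["extrinsics"]
    d=E[:3,:3]@np.array([(u-p["cx"])/p["fx"],(v-p["cy"])/p["fy"],1]);return E[:3,3],d/np.linalg.norm(d)
def plane(n,u,v,z):
    o,d=ray(n,u,v);return o+d*(z-o[2])/d[2]
def tri(a,b):
    o1,d1=ray("scene",*a);o2,d2=ray("top",*b)
    s=np.linalg.lstsq(np.c_[d1,-d2],o2-o1,rcond=None)[0]
    x=o1+s[0]*d1;y=o2+s[1]*d2;return (x+y)/2,np.linalg.norm(x-y)
def proj(n,X):
    p=P[n];E=p["extrinsics"];c=E[:3,:3].T@(np.asarray(X)-E[:3,3]);return c[0]/c[2]*p["fx"]+p["cx"],c[1]/c[2]*p["fy"]+p["cy"]
def blob(im,x0,y0,x1,y1,lo,hi):
    g=cv2.cvtColor(im,cv2.COLOR_BGR2GRAY)[y0:y1,x0:x1];m=((g>=lo)&(g<=hi)).astype(np.uint8)
    k,l,st,c=cv2.connectedComponentsWithStats(m)
    return [(int(st[i,4]),(st[i,:4]+[x0,y0,0,0]).tolist(),(c[i]+[x0,y0]).round(2).tolist()) for i in range(1,k) if st[i,4]>8]
def tcp():
    o=robot.get_obs();return o["position"],R.from_quat(o["tool_rot"])
def shift(pt):  # tool-axes shift cm from current measured pose to TCP target pt
    p,r=tcp();return (r.inv().apply(np.asarray(pt)-p)*100).round(2)
E
python3 - <<'E'
from h import *
t=cv2.imread("pics/top0.png"); s=cv2.imread("pics/scene0.png")
g=lambda im:cv2.cvtColor(im,cv2.COLOR_BGR2GRAY)
print(g(t)[330:350,136:160:2]);
print(g(s)[312:332,516:538:2])
print(g(t)[230:245,266:284]); print(g(s)[288:304,345:366])
E
```

```text
[[114  89  91  91  91  91  92  84  54  55  56  54]
 [115  88  92  91  91  92  93  81  54  54  55  55]
 [116  90  90  90  84  91  93  61  55  54  55  55]
 [117  92  90  93 123 113  68  48  54  55  54  56]
 [117  94  95 126 133 133 113  43  50  55  55  55]
 [117  94 109 133 134 132 134  86  49  49  48  53]
 [115  93 123 133 132 132 140 116  46  47  42  48]
 [111  93 133 132 130 135 137 128  45  48  48  49]
 [110 101 134 130 133 137 134 138  43  48  49  47]
 [108 108 131 131 136 134 138 137  40  47  47  48]
 [107 107 130 135 135 136 137 137  42  47  48  45]
 [112 103 133 136 134 136 138 131  44  49  46  51]
 [120 100 138 134 134 136 140 114  49  49  54  61]
 [120  99 125 135 135 138 140  78  52  46  48  80]
 [118  99 104 137 137 139 129  53  58  67  74  92]
 [114  99  91 118 132 126  72  59  79  90  90  94]
 [111 101  91  95 101  99  81  88  91  93  92  93]
 [112 102  90  91  91  92  92  93  93  92  92  93]
 [115 103  91  92  92  92  92  92  93  92  93  93]
 [117 104  91  92  91  92  91  92  91  92  91  92]]
[[136 127 122 130 139 140 144 147 138 131 132]
 [133 133 123 121 131 133 137 13
[... 2712 characters left out ...]
2 192 184 138  84  70  77  81  82  76  66 100 163 190 192 191
  192 194 191]
 [192 194 191 196 191 162 119  92  88  89  90  84  87 131 175 189 189 190
  193 193 191]
 [193 193 191 193 193 189 163 140 131 109 103 114 133 169 188 193 192 192
  190 192 195]
 [195 192 193 192 194 197 189 183 179 166 159 169 174 187 191 190 192 191
  192 192 192]
 [194 195 194 193 194 194 194 192 197 196 198 195 193 190 189 191 190 191
  191 189 192]
 [194 197 194 195 192 193 195 191 192 196 196 195 193 192 191 188 189 190
  191 191 190]
 [192 195 195 194 193 192 194 192 192 191 194 195 194 193 191 189 189 190
  190 192 191]
 [192 192 194 196 195 192 191 194 193 191 193 190 196 195 192 191 191 190
  190 191 191]]
```

```bash
cat >> h.py <<'E'
def dev(im,x0,y0,x1,y1,bg,th):
    g=cv2.GaussianBlur(cv2.cvtColor(im,cv2.COLOR_BGR2GRAY),(3,3),0).astype(int)[y0:y1,x0:x1]
    m=((g<bg-th)).astype(np.uint8)
    cs,_=cv2.findContours(m,cv2.RETR_EXTERNAL,cv2.CHAIN_APPROX_NONE);c=max(cs,key=cv2.contourArea)
    (x,y),(a,b),_=cv2.fitEllipse(c);return (x+x0,y+y0),(a,b)
def bright(im,x0,y0,x1,y1,th):
    g=cv2.cvtColor(im,cv2.COLOR_BGR2GRAY)[y0:y1,x0:x1]
    m=(g>th).astype(np.uint8)
    cs,_=cv2.findContours(m,cv2.RETR_EXTERNAL,cv2.CHAIN_APPROX_NONE);c=max(cs,key=cv2.contourArea)
    (x,y),(a,b),_=cv2.fitEllipse(c);return (x+x0,y+y0),(a,b)
E
python3 - <<'E'
from h import *
t=cv2.imread("pics/top0.png"); s=cv2.imread("pics/scene0.png")
ht=dev(t,264,229,285,246,150,15);hs=dev(s,345,287,366,304,192,25)
pt=bright(t,138,328,156,352,112);ps=bright(s,517,312,536,330,152)
for n,a,b,z in(("hole",ht,hs,.074),("pin",pt,ps,.097)):
    print(n,a,b,"tri",tri(b[0],a[0]),"top",plane("top",*a[0],z),"scene",plane("scene",*b[0],z))
# stand base corners in top z=.01
for u,v in((246.5,214),(410,215),(410,274),(245,273)): print(plane("top",u,v,.01))
print("post",plane("top",352,237.5,.09))
# dark post blobs
print(blob(t,335,222,372,252,0,48)); 
print(R.from_quat(robot.get_obs()["tool_rot"]).as_matrix().round(3))
E
```

```text
hole ((273.5151243209839, 236.78784132003784), (8.65211296081543, 9.043087005615234)) ((354.3626594543457, 294.89045763015747), (8.117608070373535, 9.387760162353516)) tri (array([0.57609587, 0.1003286 , 0.07590313]), np.float64(0.0004080833635462387)) top [0.57630129 0.10068306 0.074     ] scene [0.57553116 0.09942871 0.074     ]
pin ((144.69522762298584, 339.1897220611572), (11.244887351989746, 12.365799903869629)) ((526.7952251434326, 320.9903030395508), (10.130654335021973, 12.57677936553955)) tri (array([0.40552567, 0.3087726 , 0.09890874]), np.float64(6.661519039204196e-05)) top [0.40557985 0.30934363 0.097     ] scene [0.4043843  0.30851282 0.097     ]
[0.63117711 0.15713461 0.01      ]
[ 0.62382721 -0.14177449  0.01      ]
[ 0.51560633 -0.13790512  0.01      ]
[0.52244797 0.15904534 0.01      ]
post [ 0.56982947 -0.03347296  0.09      ]
[(41, [349, 229, 7, 18], [350.73, 239.88])]
[[ 0.422 -0.001  0.907]
 [-0.907  0.002  0.422]
 [-0.002 -1.     0.   ]]
```

Pin at about (0.405, 0.309) and hole at about (0.576, 0.100). Both views agree to within 1.5 mm, and the stand's yaw is about -1.4°. The stand corners put the knuckle at (0.575, 0.099), which fits. Next I'll go to above the pin.

```bash
python3 - <<'E'
from h import *
print(shift([.5,-.1,.25]),shift([.405,.309,.2]))
E
```

```text
[-32.26  -0.26  41.09] [-73.34   4.83  49.75]
```

Emit:
carry_out:
  moves:
    - [1,-32.3,-0.3,41.1,0,-1.112,0]
    - [1,-32.3,-0.3,41.1,0,-1.112,0]
    - [1,-32.3,-0.3,41.1,0,-1.112,0]
    - [1,-32.3,-0.3,41.1,0,-1.112,0]
    - [1,-32.3,-0.3,41.1,0,-1.112,0]
    - [1,-32.3,-0.3,41.1,0,-1.112,0]
    - [1,-32.3,-0.3,41.1,0,-1.112,0]
    - [1,-32.3,-0.3,41.1,0,-1.112,0]
    - [1,-32.3,-0.3,41.1,0,-1.112,0]
    - [1,-32.3,-0.3,41.1,0,-1.112,0]
    - [1,-73.3,4.8,49.8,0,-1.112,0]
    - [1,-73.3,4.8,49.8,0,-1.112,0]
    - [1,-73.3,4.8,49.8,0,-1.112,0]
    - [1,-73.3,4.8,49.8,0,-1.112,0]
    - [1,-73.3,4.8,49.8,0,-1.112,0]
    - [1,-73.3,4.8,49.8,0,-1.112,0]
    - [1,-73.3,4.8,49.8,0,-1.112,0]
    - [1,-73.3,4.8,49.8,0,-1.112,0]
    - [1,-73.3,4.8,49.8,0,-1.112,0]
    - [1,-73.3,4.8,49.8,0,-1.112,0]
  force: 15

```text
time: 2.1
position: [0.4042, 0.3121, 0.1988]
tool_rot: [-0.707, 0.006, -0.006, 0.707]
ft_force: [0.2, -0.6, 0.3]
grip_width: 0.0873
```

```bash
python3 - <<'E'
from h import *
p,r=tcp();print(p,r.as_matrix().round(3),robot.get_obs()["q"]);print(shift([.405,.309,.093]))
E
```

```text
[0.40422721 0.31211125 0.19878708] [[ 1.    -0.001  0.017]
 [-0.017  0.001  1.   ]
 [-0.001 -1.     0.001]] [4.37682335e-01 4.44606599e-01 1.76759400e+00 1.61184495e-03
 9.29660458e-01 4.53707006e-01]
[ 0.09 10.58 -0.32]
```

Emit:
carry_out:
  moves:
    - [1,0.1,3.5,-0.2,0,0,0]
    - [1,0.1,7,-0.2,0,0,0]
    - [1,0.1,10.5,-0.2,0,0,0]
    - [1,0.1,10.5,-0.2,0,0,0]
    - [1,0.1,10.5,-0.2,0,0,0]

```text
time: 2.6
position: [0.4068, 0.3054, 0.0944]
tool_rot: [0.707, -0.009, 0.008, -0.707]
ft_force: [-0.3, 0.7, 0.1]
grip_width: 0.087
```

```bash
python3 - <<'E'
from h import *
p,r=tcp();print(p,robot.get_obs()["ft_force"]);print(shift([.405,.309,.093]))
for n in("top","scene"): cv2.imwrite(f"pics/{n}1.png",robot.camera(n)[...,::-1])
t=cv2.imread("pics/top1.png"); s=cv2.imread("pics/scene1.png")
z=lambda im,x,y,w,h:cv2.resize(im[y:y+h,x:x+w],(w*4,h*4),interpolation=cv2.INTER_CUBIC)
cv2.imwrite("pics/m1.png",np.hstack([z(t,100,290,95,95),z(s,480,270,95,95)]))
E
```

```text
[0.4068098  0.3054322  0.09444758] [-0.30519793  0.74017748  0.10694355]
[-0.19  0.14  0.35]
```

View pics/m1.png

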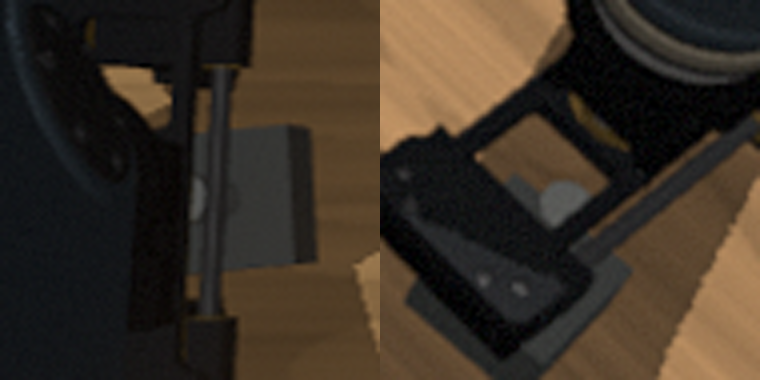

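The pin is between the open fingers (head at crop (195,200) top and (565,200) scene). The TCP is 3.5 mm off in y, so I'll correct that and then close.

Emit:
carry_out:
  moves:
    - [1,-0.15,0.1,0.3,0,0,0]
    - [1,-0.15,0.1,0.3,0,0,0]
    - [1,-0.15,0.1,0.3,0,0,0]

```text
time: 3.0
position: [0.4058, 0.3095, 0.0945]
tool_rot: [-0.707, 0.007, -0.009, 0.707]
ft_force: [-0.4, -0.8, -0.4]
grip_width: 0.087
```

```bash
python3 - <<'E'
from h import *
print(tcp()[0],shift([.405,.309,.093]),tcp()[1].as_matrix().round(3))
E
```

```text
[0.40577812 0.30951608 0.09454134] [-0.08  0.15 -0.05] [[ 1.     0.002  0.023]
 [-0.023  0.001  1.   ]
 [ 0.002 -1.     0.001]]
```

Emit:
carry_out:
  moves:
    - [0,0,0.1,0,0,0,0]
    - [0,0,0.1,0,0,0,0]
    - [0,0,0.1,0,0,0,0]
    - [0,0,0.1,0,0,0,0]
    - [0,0,0.1,0,0,0,0]
    - [0,0,0.1,0,0,0,0]
    - [0,0,0.1,0,0,0,0]
    - [0,0,0.1,0,0,0,0]
    - [0,0,0.1,0,0,0,0]
    - [0,0,0.1,0,0,0,0]
  force: 20

```text
time: 4.0
position: [0.4053, 0.3091, 0.0925]
tool_rot: [0.707, -0.008, 0.008, -0.707]
ft_force: [-0.8, -0.5, 0.9]
grip_width: 0.0212
```

```bash
python3 - <<'E'
from h import *
for i in range(3):
    robot.camera("top");o=robot.get_obs();print(o["position"],o["ft_force"],o["grip_width"])
E
```

```text
[0.40534556 0.30916146 0.09254999] [-0.27226511 -0.42487791 -0.13128767] 0.021299201337385037
[0.40532764 0.30915425 0.0925339 ] [-0.2896176   0.27059339  0.06772467] 0.021146020278481142
[0.40531844 0.30914925 0.09254623] [0.79254368 0.2905705  0.23520741] 0.02107287618785098
```

Emit:
carry_out:
  moves:
    - [0,0,-3,0,0,0,0]
    - [0,0,-7,0,0,0,0]
    - [0,0,-11,0,0,0,0]
    - [0,4,-11,-5,0,0,0]
    - [0,8,-11,-10,0,0,0]
    - [0,12,-11,-14.5,0,0,0]
    - [0,15.5,-11,-19,0,0,0]
    - [0,16.8,-11,-20.8,0,0,0]
    - [0,16.8,-11,-20.8,0,0,0]
    - [0,16.8,-11,-20.8,0,0,0]
    - [0,16.8,-11,-20.8,0,0,0]

```text
time: 5.25
position: [0.5673, 0.0977, 0.2019]
tool_rot: [-0.707, 0.009, -0.007, 0.707]
ft_force: [-1.4, 0.2, -1.8]
grip_width: 0.0209
```

```bash
python3 - <<'E'
from h import *
for n in("top","scene"): cv2.imwrite(f"pics/{n}2.png",robot.camera(n)[...,::-1])
o=robot.get_obs();print(o["position"],o["ft_force"],o["grip_width"],tcp()[1].as_matrix().round(3)[:,1]);print(shift([.576,.1,.18]))
t=cv2.imread("pics/top2.png"); s=cv2.imread("pics/scene2.png")
z=lambda im,x,y,w,h:cv2.resize(im[y:y+h,x:x+w],(w*4,h*4),interpolation=cv2.INTER_CUBIC)
cv2.imwrite("pics/m2.png",np.hstack([z(t,220,180,95,120),z(s,310,210,95,120)]))
E
```

```text
[0.56690397 0.09871783 0.20215852] [-0.16943029  0.15566748 -1.99022336] 0.021590313467968643 [-0.002  0.001 -1.   ]
[0.91 2.21 0.15]
```

View pics/m2.png

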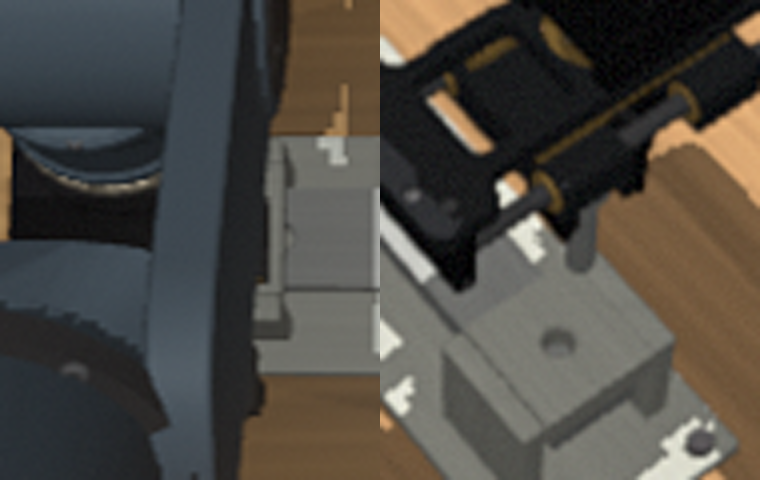

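The scene view shows the pin upright in the grip (shank bottom near crop (580,265)) with the hole at crop (557,342). The arm blocks the top view. I'll go lower and compare the nose with the hole in the scene view.

Emit:
carry_out:
  moves:
    - [0,0.9,1,0.15,0,0,0]
    - [0,0.9,2.5,0.15,0,0,0]
    - [0,0.9,3.8,0.15,0,0,0]
    - [0,0.9,3.8,0.15,0,0,0]
    - [0,0.9,3.8,0.15,0,0,0]
    - [0,0.9,3.8,0.15,0,0,0]

```text
time: 5.95
position: [0.578, 0.0989, 0.1649]
tool_rot: [-0.707, 0.008, -0.008, 0.707]
ft_force: [-0.2, -0.2, -1.4]
grip_width: 0.0212
```

```bash
python3 - <<'E'
from h import *
cv2.imwrite(f"pics/scene3.png",robot.camera("scene")[...,::-1])
p,r=tcp();print(p,r.as_matrix().round(4)[:,1],shift([.576,.1,.1615]))
s=cv2.imread("pics/scene3.png")
z=cv2.resize(s[240:320,310:400],None,fx=7,fy=7,interpolation=cv2.INTER_CUBIC)
cv2.imwrite("pics/m3.png",z)
for zz in (p[2]-.0775,):
    n=p.copy();n[2]=zz;print("pred nose",proj("scene",n)); n[2]+=.003;print("pred taper top",proj("scene",n))
E
```

```text
[0.57807843 0.09874332 0.16510883] [ 0.0013 -0.     -1.    ] [-0.21  0.36  0.12]
pred nose (np.float64(353.1517536856611), np.float64(291.46161621208955))
pred taper top (np.float64(353.21018389025863), np.float64(290.5679485855937))
```

View pics/m3.png

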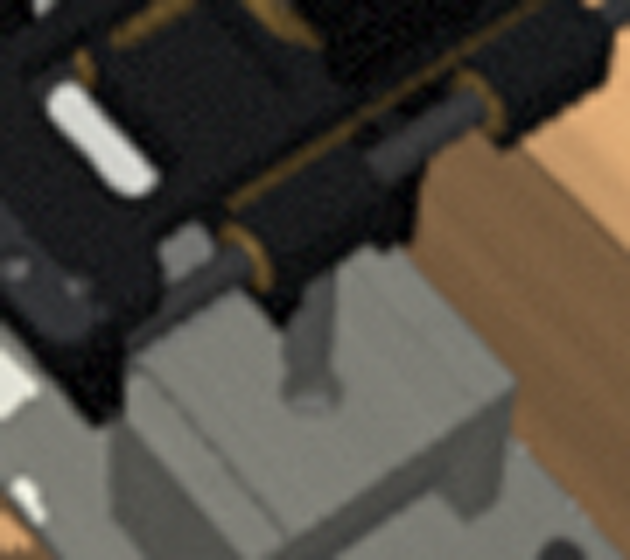

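```bash
python3 - <<'E'
from h import *
s=cv2.imread("pics/scene3.png")
c=cv2.cvtColor(s[270:305,340:372],cv2.COLOR_BGR2GRAY).astype(float)
c=np.clip((c-40)*1.7,0,255).astype(np.uint8)
z=cv2.resize(c,None,fx=16,fy=16,interpolation=cv2.INTER_NEAREST)
for i in range(0,32,4): cv2.putText(z,str(340+i),(i*16,10),0,.35,255)
for i in range(0,35,3): cv2.putText(z,str(270+i),(0,i*16+12),0,.35,255)
cv2.imwrite("pics/m3b.png",z)
E
```

```text
(no output)
```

View pics/m3b.png

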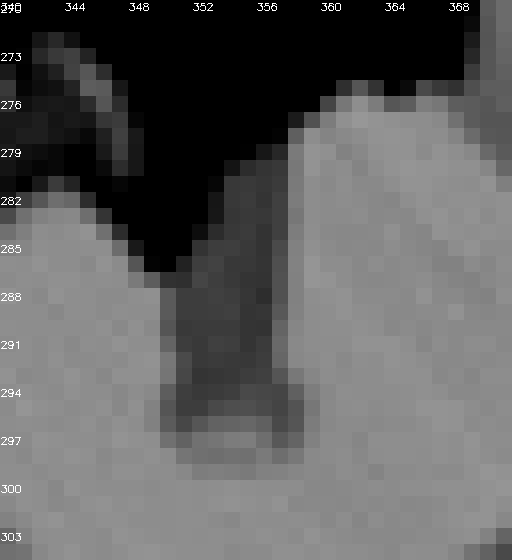

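The nose's front edge is at v≈295 and its axis at u≈353.8. The hole ring is centred near (354.4,294.9). That agrees with the measured TCP x being about 2 mm too far out. I'll correct that, lower to just above the mouth and look again.

Emit:
carry_out:
  moves:
    - [0,-0.2,0.5,0.05,0,0,0]
    - [0,-0.2,1.0,0.05,0,0,0]
    - [0,-0.2,1.1,0.05,0,0,0]
    - [0,-0.2,1.1,0.05,0,0,0]
    - [0,-0.2,1.1,0.05,0,0,0]

```text
time: 6.5
position: [0.5757, 0.0992, 0.1535]
tool_rot: [-0.707, 0.008, -0.008, 0.707]
ft_force: [0.0, -0.6, -1.0]
grip_width: 0.0213
```

```bash
cat > look.py <<'E'
from h import *
import sys
k=sys.argv[1];s=robot.camera("scene")[...,::-1].copy();cv2.imwrite(f"pics/scene{k}.png",s)
o=robot.get_obs();p,r=tcp();print(o["time"],p,o["ft_force"].round(1),o["grip_width"],r.as_matrix().round(4)[:,1])
c=cv2.cvtColor(s[262:305,335:380],cv2.COLOR_BGR2GRAY).astype(float)
c=np.clip((c-40)*1.7,0,255).astype(np.uint8)
z=cv2.resize(c,None,fx=13,fy=13,interpolation=cv2.INTER_NEAREST)
for i in range(0,45,5): cv2.putText(z,str(335+i),(i*13,10),0,.35,255)
for i in range(0,43,3): cv2.putText(z,str(262+i),(0,i*13+12),0,.35,255)
cv2.imwrite(f"pics/z{k}.png",z)
E
python3 look.py 4
```

```text
6.55 [0.57578172 0.09917806 0.1536342 ] [-0.4 -0.6 -1.6] 0.021249117435242888 [ 3.e-04  0.e+00 -1.e+00]
```

View pics/z4.png

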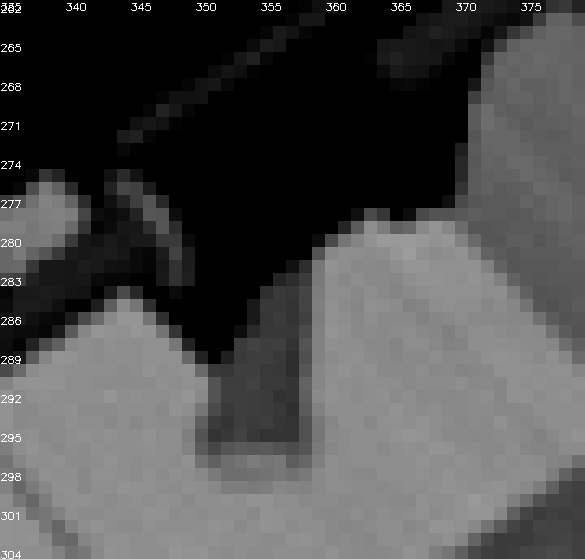

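Laterally the pin is centred (axis u≈354.3). The nose edge at v≈295.3 suggests it is about 1–2 mm too far from the camera. I'll nudge it 1 mm towards the camera and go down carefully, watching the force.

Emit:
carry_out:
  moves:
    - [0,0.06,0,0.08,0,0,0]
    - [0,0.06,0.1,0.08,0,0,0]
    - [0,0.06,0.2,0.08,0,0,0]
    - [0,0.06,0.3,0.08,0,0,0]
    - [0,0.06,0.3,0.08,0,0,0]

```text
time: 7.05
position: [0.5761, 0.1, 0.1503]
tool_rot: [-0.707, 0.008, -0.008, 0.707]
ft_force: [-0.3, -0.1, -1.0]
grip_width: 0.0214
```

```bash
python3 look.py 5
```

```text
7.1 [0.5761655  0.09999089 0.15042754] [ 1.  -0.9 -1.6] 0.020993474652826426 [-2.e-04  0.e+00 -1.e+00]
```

View pics/z5.png

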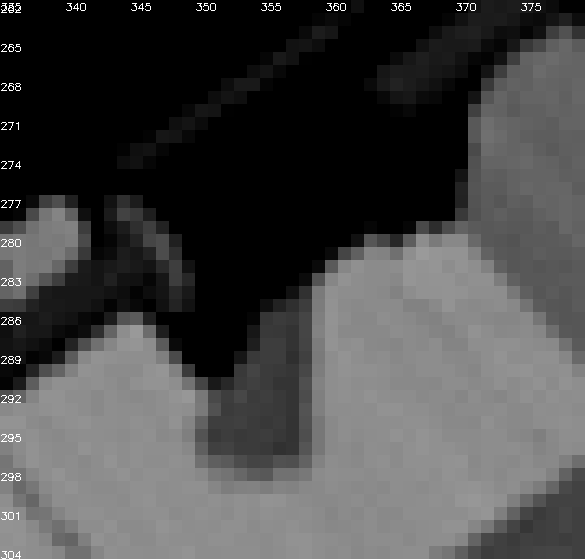

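The nose now fills the mouth with no contact force. I'll go on down.

Emit:
carry_out:
  moves:
    - [0,0,0.1,0,0,0,0]
    - [0,0,0.2,0,0,0,0]
    - [0,0,0.3,0,0,0,0]
    - [0,0,0.3,0,0,0,0]

```text
time: 7.5
position: [0.5761, 0.1, 0.1473]
tool_rot: [-0.707, 0.008, -0.008, 0.707]
ft_force: [0.6, -0.7, -1.3]
grip_width: 0.0212
```

```bash
python3 look.py 6
```

```text
7.55 [0.5761866  0.09997358 0.1474496 ] [ 0.4 -0.4 -0.5] 0.02121802399771309 [-2.e-04  0.e+00 -1.e+00]
```

Nose at about 0.070, below the mouth, and still no force. Going deeper.

Emit:
carry_out:
  moves:
    - [0,0,0.2,0,0,0,0]
    - [0,0,0.4,0,0,0,0]
    - [0,0,0.6,0,0,0,0]
    - [0,0,0.8,0,0,0,0]
    - [0,0,0.8,0,0,0,0]

```text
time: 8.05
position: [0.576, 0.1, 0.1391]
tool_rot: [0.707, -0.008, 0.008, -0.707]
ft_force: [0.2, -0.3, -1.3]
grip_width: 0.0214
```

```bash
python3 look.py 7
```

```text
8.1 [0.57607797 0.10000894 0.1393082 ] [-1.   0.4 -2.1] 0.02159449369905236 [-5.e-04  0.e+00 -1.e+00]
```

Emit:
carry_out:
  moves:
    - [0,0,0.2,0,0,0,0]
    - [0,0,0.4,0,0,0,0]
    - [0,0,0.6,0,0,0,0]
    - [0,0,0.65,0,0,0,0]
    - [0,0,0.65,0,0,0,0]

```text
time: 8.6
position: [0.5762, 0.1, 0.1329]
tool_rot: [0.707, -0.008, 0.008, -0.707]
ft_force: [0.1, 0.0, -1.5]
grip_width: 0.021
```

```bash
python3 look.py 8
```

```text
8.65 [0.57622431 0.09999086 0.13298519] [-1.1  0.5 -1. ] 0.020922948095730063 [-1.e-04  0.e+00 -1.e+00]
```

Nose about 1.5 mm above the arm. Releasing.

Emit:
carry_out:
  moves:
    - [0.5,0,0,0,0,0,0]
    - [0.5,0,0,0,0,0,0]
    - [0.5,0,0,0,0,0,0]
    - [0.5,0,0,0,0,0,0]
    - [0.5,0,0,0,0,0,0]
    - [0.5,0,-3,0,0,0,0]
    - [0.5,0,-7,0,0,0,0]
    - [0.5,0,-11,0,0,0,0]
    - [0.5,0,-11,-4,0,0,0]
    - [0.5,0,-11,-8,0,0,0]
    - [0.5,0,-11,-12,0,0,0]
    - [0.5,0,-11,-12,0,0,0]

```text
time: 9.85
position: [0.5739, -0.0245, 0.2434]
tool_rot: [0.708, -0.009, 0.01, -0.706]
ft_force: [-0.8, 0.7, 0.0]
grip_width: 0.0434
```

```bash
python3 - <<'E'
from h import *
for n in("top","scene"): cv2.imwrite(f"pics/{n}9.png",robot.camera(n)[...,::-1])
o=robot.get_obs();print(o["time"],o["position"],o["grip_width"])
t=cv2.imread("pics/top9.png"); s=cv2.imread("pics/scene9.png")
z=lambda im,x,y,w,h:cv2.resize(im[y:y+h,x:x+w],(w*3,h*3),interpolation=cv2.INTER_CUBIC)
cv2.imwrite("pics/m9.png",np.hstack([z(t,230,180,130,130),z(s,280,190,130,130)]))
E
```

```text
9.95 [ 0.5733386  -0.02065766  0.24302672] 0.04356202273784203
```

View pics/m9.png

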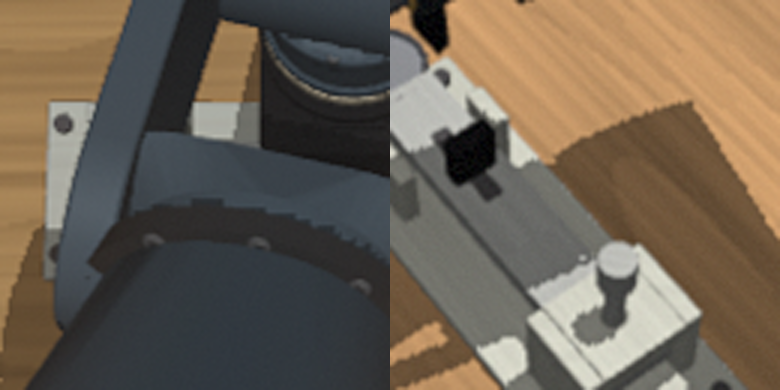

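The pin stands upright in the knuckle with its head well above it (crop (617,258) scene). The post is at crop (470,150). Next I'll locate the post and the side clips, and check the head height.

```bash
python3 - <<'E'
from h import *
s=cv2.imread("pics/scene9.png");t=cv2.imread("pics/top0.png")
print("headtop pred",proj("scene",[.576,.1,.136]),"meas",bright(s,345,266,366,286,165))
print(blob(s,285,215,325,260,0,25))
s0=cv2.imread("pics/scene0.png")
A=s0[215:275,270:330];B=t[205:265,320:390]
f=lambda c:cv2.resize(c,None,fx=6,fy=6,interpolation=cv2.INTER_CUBIC)
cv2.imwrite("pics/post.png",np.hstack([f(A),f(B)]))
E
```

```text
headtop pred (np.float64(355.69209457866293), np.float64(276.27013034062975)) meas ((358.1127166748047, 277.20302295684814), (12.099596977233887, 17.201555252075195))
[(243, [298, 230, 17, 21], [306.4, 240.48])]
```

View pics/post.png

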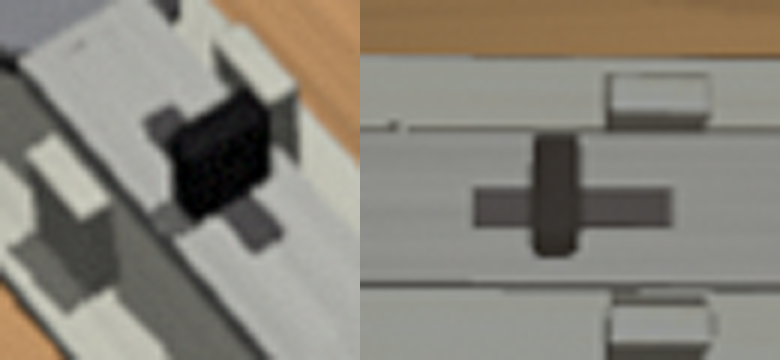

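```bash
python3 - <<'E'
from h import *
print(tri((306.8,237),(352.7,236.2)),plane("top",352.7,236.2,.09),plane("scene",306.8,237,.09))
print("clip",plane("top",361,220,.06))
print(tcp()[0],tcp()[1].as_matrix().round(3),shift([.572,-.032,.092]))
E
```

```text
(array([ 0.57239969, -0.03421527,  0.08464254]), np.float64(0.001676964116179535)) [ 0.57203369 -0.03469796  0.09      ] [ 0.57388424 -0.03057301  0.09      ]
clip [ 0.60582885 -0.05040703  0.06      ]
[ 0.5733386  -0.02065766  0.24302672] [[ 1.    -0.     0.025]
 [-0.025  0.001  1.   ]
 [-0.    -1.     0.001]] [-0.1  15.1  -1.15]
```

Emit:
carry_out:
  moves:
    - [0.65,-0.1,3,-1.0,0,0,0]
    - [0.65,-0.1,6,-1.0,0,0,0]
    - [0.65,-0.1,9,-1.0,0,0,0]
    - [0.65,-0.1,9,-1.0,0,0,0]
    - [0.65,-0.1,9,-1.0,0,0,0]
    - [0.65,-0.1,9,-1.0,0,0,0]

```text
time: 10.55
position: [0.5734, -0.0294, 0.1546]
tool_rot: [0.707, -0.007, 0.009, -0.707]
ft_force: [0.0, 0.4, 0.4]
grip_width: 0.0566
```

```bash
python3 - <<'E'
from h import *
s=robot.camera("scene")[...,::-1];cv2.imwrite("pics/s10.png",cv2.resize(s[180:320,250:400],None,fx=4,fy=4,interpolation=cv2.INTER_CUBIC))
print(tcp()[0],shift([.572,-.031,.092]))
E
```

```text
[ 0.57351534 -0.02961391  0.15476007] [-0.17  6.28 -0.14]
```

View pics/s10.png

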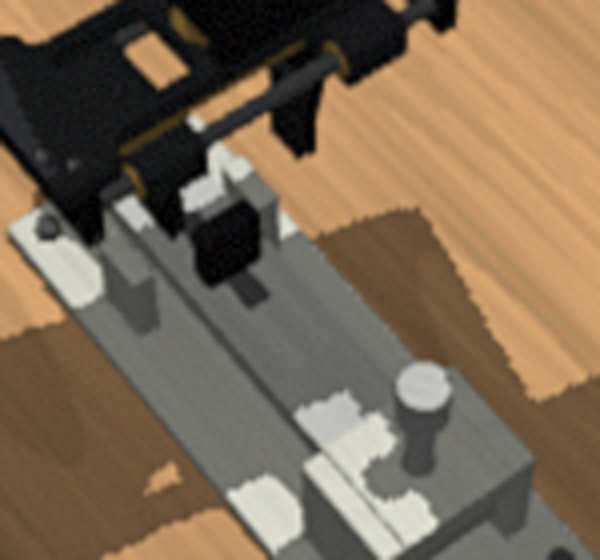

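The fingers straddle the post (crop (228,240)) and the pin is undisturbed (crop (422,390)). Going down and gripping lightly.

Emit:
carry_out:
  moves:
    - [0.65,-0.15,2,-0.1,0,0,0]
    - [0.65,-0.15,4,-0.1,0,0,0]
    - [0.65,-0.15,5.5,-0.1,0,0,0]
    - [0.65,-0.15,6.2,-0.1,0,0,0]
    - [0.65,-0.15,6.2,-0.1,0,0,0]
    - [0,-0.15,6.2,-0.1,0,0,0]
    - [0,-0.15,6.2,-0.1,0,0,0]
    - [0,-0.15,6.2,-0.1,0,0,0]
    - [0,-0.15,6.2,-0.1,0,0,0]
    - [0,-0.15,6.2,-0.1,0,0,0]
  force: 10

```text
time: 11.6
position: [0.5719, -0.031, 0.0916]
tool_rot: [0.707, -0.007, 0.009, -0.707]
ft_force: [1.1, 0.5, 1.7]
grip_width: 0.0298
```

```bash
python3 - <<'E'
from h import *
s=robot.camera("scene")[...,::-1];cv2.imwrite("pics/s11.png",cv2.resize(s[180:320,250:400],None,fx=4,fy=4,interpolation=cv2.INTER_CUBIC))
o=robot.get_obs();print(o["time"],o["position"],o["ft_force"],o["grip_width"])
E
```

```text
11.65 [ 0.57193021 -0.03105402  0.091644  ] [3.09682179 0.34273682 2.23438131] 0.029693644451511476
```

View pics/s11.png

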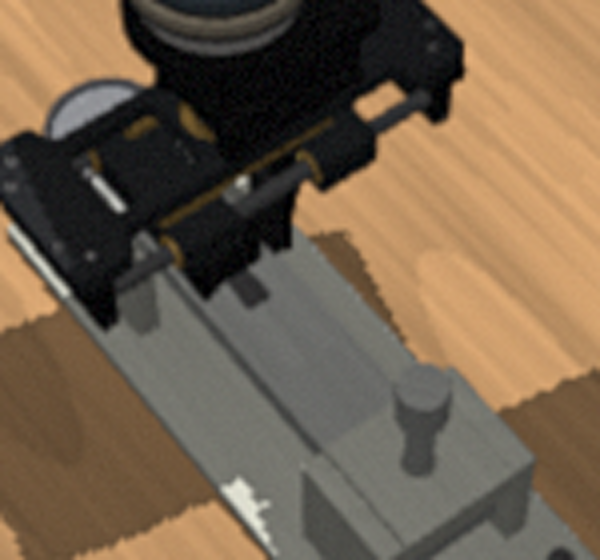

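The post is gripped (30 mm) and the pin head is at crop (422,385). The first 9 mm can't reach the hole, so I'll slide that far, then take small steps.

Emit:
carry_out:
  moves:
    - [0,0,0,0.1,0,0,0]
    - [0,0,0,0.2,0,0,0]
    - [0,0,0,0.3,0,0,0]
    - [0,0,0,0.4,0,0,0]
    - [0,0,0,0.5,0,0,0]
    - [0,0,0,0.6,0,0,0]
    - [0,0,0,0.7,0,0,0]
    - [0,0,0,0.8,0,0,0]
    - [0,0,0,0.9,0,0,0]
    - [0,0,0,0.9,0,0,0]

```text
time: 12.65
position: [0.5721, -0.022, 0.0916]
tool_rot: [0.707, -0.007, 0.009, -0.707]
ft_force: [3.2, -3.4, 5.3]
grip_width: 0.0299
```

```bash
cat > chk.py <<'E'
from h import *
import sys
k=sys.argv[1]
s=robot.camera("scene")[...,::-1];cv2.imwrite(f"pics/s{k}.png",cv2.resize(s[180:320,250:400],None,fx=4,fy=4,interpolation=cv2.INTER_CUBIC))
o=robot.get_obs();print(o["time"],o["position"].round(4),o["ft_force"].round(1),o["grip_width"].round(4))
E
python3 chk.py 12
```

```text
Traceback (most recent call last):
  File "chk.py", line 5, in <module>
    o=robot.get_obs();print(o["time"],o["position"].round(4),o["ft_force"].round(1),o["grip_width"].round(4))
                                                                                    ^^^^^^^^^^^^^^^^^^^^^
AttributeError: 'float' object has no attribute 'round'
```

View pics/s12.png

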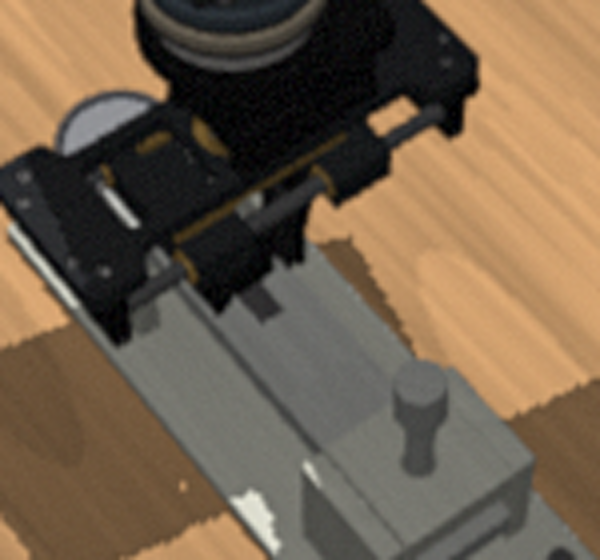

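The arm follows (the slot moved with the post) with about 3 N of drag, and the pin still stands at full height. Slower steps now.

```bash
sed -i 's/o\["grip_width"\].round(4)/o["grip_width"]/' chk.py
```

Emit:
carry_out:
  moves:
    - [0,0,0,0.05,0,0,0]
    - [0,0,0,0.1,0,0,0]
    - [0,0,0,0.15,0,0,0]
    - [0,0,0,0.2,0,0,0]
    - [0,0,0,0.25,0,0,0]
    - [0,0,0,0.3,0,0,0]
    - [0,0,0,0.35,0,0,0]
    - [0,0,0,0.4,0,0,0]

```text
time: 13.5
position: [0.5722, -0.0182, 0.0916]
tool_rot: [0.707, -0.007, 0.009, -0.707]
ft_force: [3.8, -3.9, 4.7]
grip_width: 0.03
```

```bash
python3 chk.py 13
```

```text
13.55 [ 0.5722 -0.0181  0.0916] [ 4.6 -3.5  5.3] 0.029769683596921268
```

View pics/s13.png

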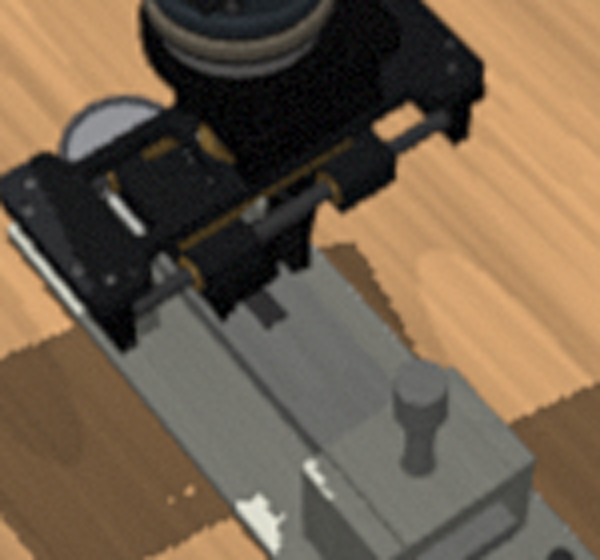

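Pin still up, 13 mm slid so far.

Emit:
carry_out:
  moves:
    - [0,0,0,0.05,0,0,0]
    - [0,0,0,0.1,0,0,0]
    - [0,0,0,0.15,0,0,0]
    - [0,0,0,0.2,0,0,0]
    - [0,0,0,0.25,0,0,0]
    - [0,0,0,0.3,0,0,0]

```text
time: 14.15
position: [0.5723, -0.0153, 0.0916]
tool_rot: [0.707, -0.007, 0.009, -0.707]
ft_force: [3.2, -4.2, 4.6]
grip_width: 0.0298
```

```bash
cat >> chk.py <<'E'
a=cv2.imread("pics/s12.png")[340:480,370:470].astype(int);b=cv2.imread(f"pics/s{k}.png")[340:480,370:470].astype(int)
print("headdiff",abs(a-b).mean())
E
python3 chk.py 14
```

```text
14.2 [ 0.5723 -0.0152  0.0916] [ 3.8 -4.   5.1] 0.030175540574886566
headdiff 2.1738333333333335
```

Emit:
carry_out:
  moves:
    - [0,0,0,0.05,0,0,0]
    - [0,0,0,0.1,0,0,0]
    - [0,0,0,0.15,0,0,0]
    - [0,0,0,0.2,0,0,0]
    - [0,0,0,0.25,0,0,0]
    - [0,0,0,0.3,0,0,0]

```text
time: 14.8
position: [0.5724, -0.0119, 0.0916]
tool_rot: [0.707, -0.007, 0.009, -0.707]
ft_force: [3.7, -2.5, 4.8]
grip_width: 0.0302
```

```bash
python3 chk.py 15
```

```text
14.85 [ 0.5724 -0.0118  0.0916] [ 4.2 -2.9  5.4] 0.029664759495826393
headdiff 6.263738095238096
```

View pics/s15.png

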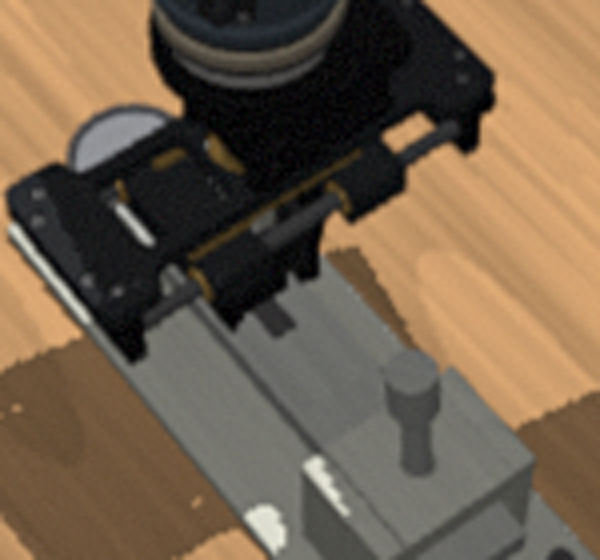

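The pin head has leaned a little (now at crop (412,372)): its nose is starting to feel the hole's edge at about 19 mm of slide. I'll continue in 1 mm steps.

Emit:
carry_out:
  moves:
    - [0,0,0,0.03,0,0,0]
    - [0,0,0,0.06,0,0,0]
    - [0,0,0,0.1,0,0,0]
    - [0,0,0,0.1,0,0,0]

```text
time: 15.25
position: [0.5724, -0.0108, 0.0916]
tool_rot: [0.707, -0.007, 0.009, -0.707]
ft_force: [4.2, -1.8, 4.9]
grip_width: 0.0301
```

```bash
python3 chk.py 16
```

```text
15.3 [ 0.5724 -0.0108  0.0916] [ 4.3 -2.8  5.4] 0.02978485549903633
headdiff 6.281285714285715
```

View pics/s16.png

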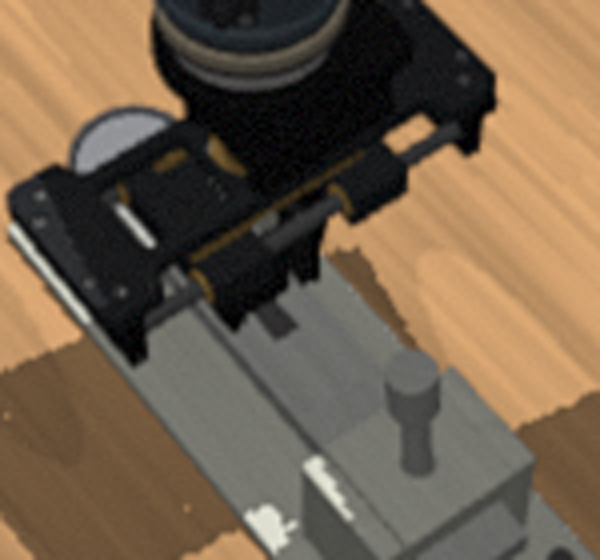

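Emit:
carry_out:
  moves:
    - [0,0,0,0.03,0,0,0]
    - [0,0,0,0.06,0,0,0]
    - [0,0,0,0.1,0,0,0]
    - [0,0,0,0.1,0,0,0]

```text
time: 15.7
position: [0.5724, -0.0098, 0.0916]
tool_rot: [0.707, -0.007, 0.009, -0.707]
ft_force: [4.3, -2.7, 5.5]
grip_width: 0.0298
```

```bash
python3 chk.py 17
```

```text
15.75 [ 0.5724 -0.0098  0.0916] [ 4.8 -2.   5. ] 0.0302985965974429
headdiff 6.2561904761904765
```

View pics/s17.png

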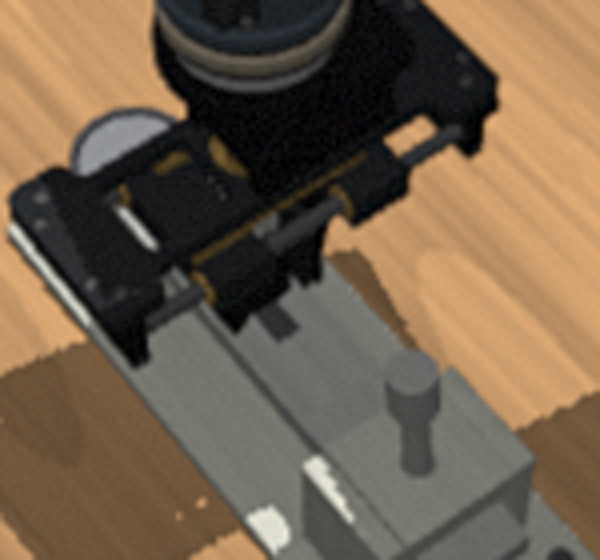

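The lean hasn't changed. Continuing.

Emit:
carry_out:
  moves:
    - [0,0,0,0.03,0,0,0]
    - [0,0,0,0.06,0,0,0]
    - [0,0,0,0.1,0,0,0]
    - [0,0,0,0.13,0,0,0]
    - [0,0,0,0.16,0,0,0]
    - [0,0,0,0.2,0,0,0]
    - [0,0,0,0.2,0,0,0]

```text
time: 16.45
position: [0.5725, -0.0078, 0.0916]
tool_rot: [-0.707, 0.007, -0.009, 0.707]
ft_force: [4.8, -1.4, 5.4]
grip_width: 0.03
```

```bash
python3 chk.py 18
```

```text
16.5 [ 0.5725 -0.0078  0.0916] [ 4.5 -1.8  5.4] 0.030111250720403368
headdiff 6.078047619047619
```

View pics/s18.png

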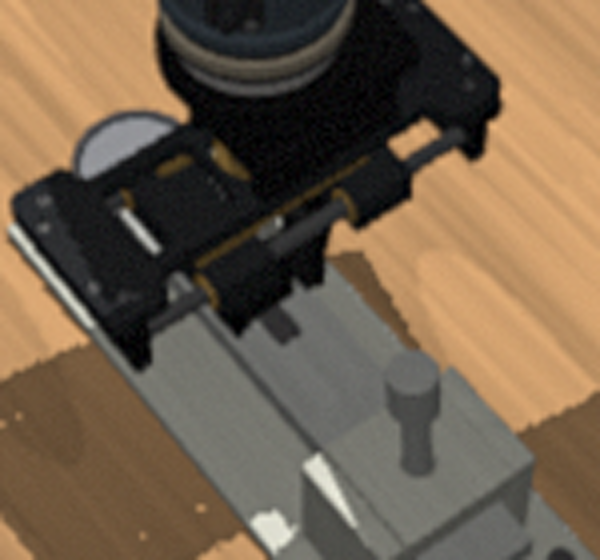

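23 mm slid, pin still up, drag low. Continuing.

Emit:
carry_out:
  moves:
    - [0,0,0,0.03,0,0,0]
    - [0,0,0,0.06,0,0,0]
    - [0,0,0,0.1,0,0,0]
    - [0,0,0,0.13,0,0,0]
    - [0,0,0,0.16,0,0,0]
    - [0,0,0,0.2,0,0,0]
    - [0,0,0,0.2,0,0,0]

```text
time: 17.2
position: [0.5725, -0.0057, 0.0916]
tool_rot: [-0.707, 0.007, -0.009, 0.707]
ft_force: [3.4, -1.9, 6.8]
grip_width: 0.03
```

```bash
python3 chk.py 19
```

```text
17.25 [ 0.5725 -0.0057  0.0916] [ 4.7 -2.5  4.6] 0.030118063835330045
headdiff 11.146690476190477
```

View pics/s19.png

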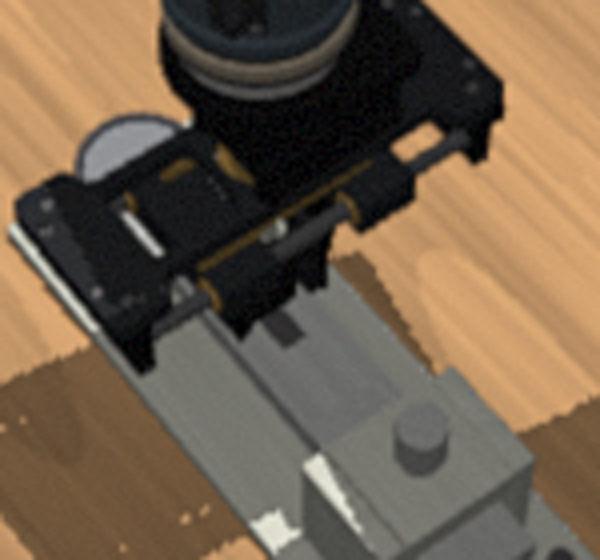

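The pin has dropped: the head is now low over the knuckle at crop (420,432). Next I release the post, rise, shut the fingers and go above the head.

Emit:
carry_out:
  moves:
    - [0.65,0,0,0,0,0,0]
    - [0.65,0,0,0,0,0,0]
    - [0.65,0,0,0,0,0,0]
    - [0.65,0,0,0,0,0,0]
    - [0.65,0,-3,0,0,0,0]
    - [0.65,0,-6,0,0,0,0]
    - [0,0,-8,0,0,0,0]
    - [0,0,-8,3.5,0,0,0]
    - [0,0.1,-8,7,0,0,0]
    - [0,0.1,-8,10.6,0,0,0]
    - [0,0.1,-8,10.6,0,0,0]
    - [0,0.1,-8,10.6,0,0,0]
    - [0,0.1,-8,10.6,0,0,0]
    - [0,0.1,-8,10.6,0,0,0]

```text
time: 18.65
position: [0.5746, 0.0989, 0.1708]
tool_rot: [0.707, -0.009, 0.008, -0.707]
ft_force: [-0.1, 0.4, -0.6]
grip_width: 0.0031
```

```bash
python3 - <<'E'
from h import *
s=robot.camera("scene")[...,::-1];cv2.imwrite("pics/s20.png",cv2.resize(s[180:320,280:430],None,fx=4,fy=4,interpolation=cv2.INTER_CUBIC))
o=robot.get_obs();print(o["time"],o["position"],o["ft_force"],o["grip_width"],shift([.576,.1,.135]))
print(proj("scene",[.576,.1,.105]),proj("scene",[.576,.1,.098]))
E
```

```text
18.7 [0.57468032 0.09890209 0.17089081] [ 0.8563571  -0.42312675 -0.03792957] 0.0018820028489623985 [0.13 3.59 0.11]
(np.float64(355.00982903877315), np.float64(286.0458437782766)) (np.float64(354.8609978938212), np.float64(288.17834283997996))
```

View pics/s20.png

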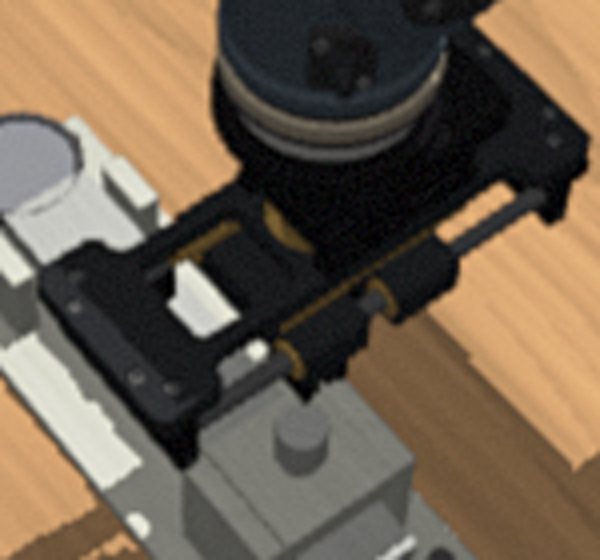

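Head top at (355.2,286.2) px, which matches a top at about 0.105, so it is about 7 mm short of home. Fingers are shut above it. Going down close to it.

Emit:
carry_out:
  moves:
    - [0,0.13,1.5,0.11,0,0,0]
    - [0,0.13,3,0.11,0,0,0]
    - [0,0.13,3.6,0.11,0,0,0]
    - [0,0.13,3.8,0.11,0,0,0]
    - [0,0.13,3.8,0.11,0,0,0]
    - [0,0.13,3.8,0.11,0,0,0]

```text
time: 19.3
position: [0.5765, 0.1009, 0.1336]
tool_rot: [-0.707, 0.008, -0.009, 0.707]
ft_force: [-0.1, -0.0, 0.4]
grip_width: -0.0002
```

Emit:
carry_out:
  moves:
    - [0,0,0.05,0,0,0,0]
    - [0,0,0.1,0,0,0,0]
    - [0,0,0.15,0,0,0,0]
    - [0,0,0.2,0,0,0,0]
    - [0,0,0.25,0,0,0,0]
    - [0,0,0.3,0,0,0,0]
    - [0,0,0.3,0,0,0,0]

```text
time: 20.0
position: [0.5766, 0.1011, 0.1306]
tool_rot: [0.707, -0.008, 0.009, -0.707]
ft_force: [-0.2, -1.6, 4.6]
grip_width: 0.0005
```

```bash
python3 chk.py 21
```

```text
20.05 [0.5766 0.1011 0.1306] [ 0.2 -1.4  5.7] 0.0005078656077128842
headdiff 59.025357142857146
```

Contact, 5 N. Pressing on slowly.

Emit:
carry_out:
  moves:
    - [0,0,0.05,0,0,0,0]
    - [0,0,0.1,0,0,0,0]
    - [0,0,0.15,0,0,0,0]
    - [0,0,0.2,0,0,0,0]
    - [0,0,0.25,0,0,0,0]
    - [0,0,0.3,0,0,0,0]
    - [0,0,0.3,0,0,0,0]

```text
time: 20.75
position: [0.5769, 0.1011, 0.1282]
tool_rot: [0.707, -0.007, 0.009, -0.707]
ft_force: [-0.3, -0.3, 7.4]
grip_width: 0.0004
```

```bash
python3 chk.py 22
```

```text
20.8 [0.5769 0.1011 0.1282] [-1.  -0.1  8. ] 0.00028336249995229734
headdiff 60.73252380952381
```

View pics/s22.png

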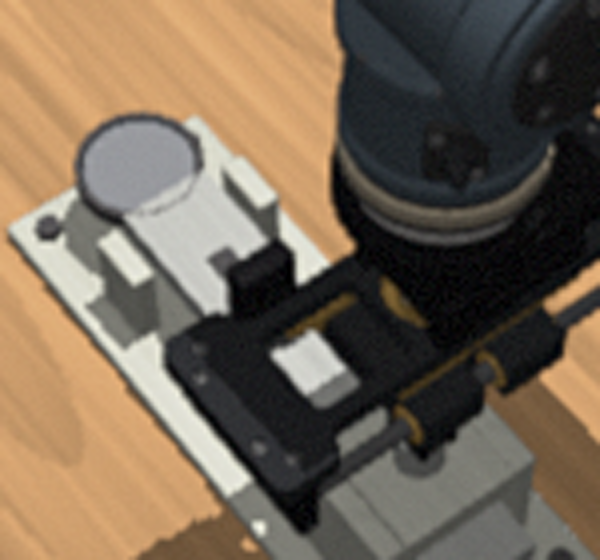

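The head sinks at about 8 N, as expected for the plug.

Emit:
carry_out:
  moves:
    - [0,0,0.05,0,0,0,0]
    - [0,0,0.1,0,0,0,0]
    - [0,0,0.15,0,0,0,0]
    - [0,0,0.2,0,0,0,0]
    - [0,0,0.25,0,0,0,0]
    - [0,0,0.3,0,0,0,0]
    - [0,0,0.35,0,0,0,0]
    - [0,0,0.35,0,0,0,0]

```text
time: 21.6
position: [0.5768, 0.101, 0.1246]
tool_rot: [0.707, -0.007, 0.009, -0.707]
ft_force: [-1.2, -0.2, 7.8]
grip_width: 0.0005
```

Emit:
carry_out:
  moves:
    - [0,0,0.05,0,0,0,0]
    - [0,0,0.1,0,0,0,0]
    - [0,0,0.13,0,0,0,0]
    - [0,0,0.13,0,0,0,0]

```text
time: 22.0
position: [0.5769, 0.101, 0.1235]
tool_rot: [0.707, -0.007, 0.009, -0.707]
ft_force: [-0.2, 0.3, 8.4]
grip_width: 0.0006
```

Emit:
carry_out:
  moves:
    - [0,0,0.04,0,0,0,0]
    - [0,0,0.07,0,0,0,0]
    - [0,0,0.07,0,0,0,0]

```text
time: 22.3
position: [0.5769, 0.101, 0.1234]
tool_rot: [0.707, -0.007, 0.009, -0.707]
ft_force: [-2.1, 0.3, 12.7]
grip_width: 0.0004
```

The force rises with no further travel, so the head is on the knuckle. One more small press to confirm.

Emit:
carry_out:
  moves:
    - [0,0,0.03,0,0,0,0]
    - [0,0,0.05,0,0,0,0]
    - [0,0,0.05,0,0,0,0]

```text
time: 22.6
position: [0.5769, 0.101, 0.1234]
tool_rot: [0.707, -0.007, 0.009, -0.707]
ft_force: [-2.3, -0.4, 15.2]
grip_width: 0.0004
```

It stopped firmly at 15 N, with the TCP at 0.1234 against about 0.123 expected for home. Backing off to look.

Emit:
carry_out:
  moves:
    - [0,0,-2,0,0,0,0]
    - [0,0,-6,0,0,0,0]
    - [0,0,-10,0,0,0,0]
    - [0,0,-14,-4,0,0,0]
    - [0,0,-14,-9,0,0,0]
    - [0,0,-14,-14,0,0,0]
    - [0,0,-14,-19,0,0,0]
    - [0,0,-14,-24,0,0,0]
    - [0,0,-14,-29,0,0,0]
    - [0,0,-14,-34,0,0,0]
    - [0,0,-14,-34,0,0,0]
    - [0,0,-14,-34,0,0,0]

```text
time: 23.8
position: [0.5676, -0.2401, 0.2601]
tool_rot: [-0.707, 0.01, -0.009, 0.708]
ft_force: [-0.1, -0.2, -0.3]
grip_width: 0.0003
```

```bash
python3 - <<'E'
from h import *
for n in("top","scene"): cv2.imwrite(f"pics/{n}30.png",robot.camera(n)[...,::-1])
t=cv2.imread("pics/top30.png"); s=cv2.imread("pics/scene30.png")
z=lambda im,x,y,w,h:cv2.resize(im[y:y+h,x:x+w],(w*5,h*5),interpolation=cv2.INTER_CUBIC)
cv2.imwrite("pics/m30.png",np.hstack([z(t,240,200,75,80),z(s,320,250,75,80)]))
print("home pred",proj("scene",[.576,.1,.098]),proj("top",[.576,.1,.098]))
o=robot.get_obs();print(o["time"],o["position"],o["ft_force"])
E
```

```text
home pred (np.float64(354.8609978938212), np.float64(288.17834283997996)) (np.float64(272.3847646399126), np.float64(234.43560091702363))
23.9 [ 0.56771036 -0.23742117  0.26034154] [-0.25220681  0.19155391 -0.04921806]
```

View pics/m30.png

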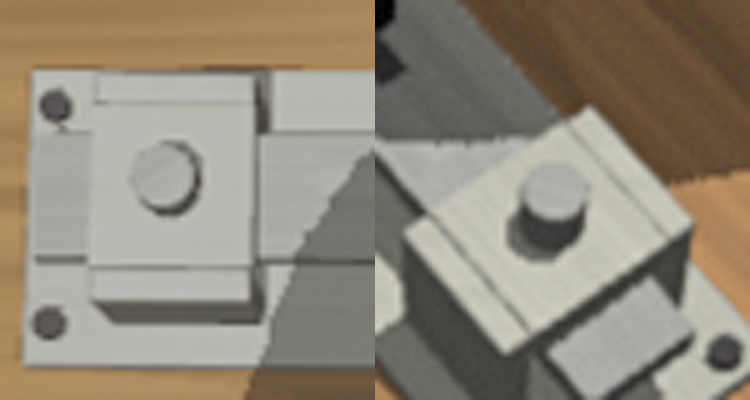

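View pics/scene30.png

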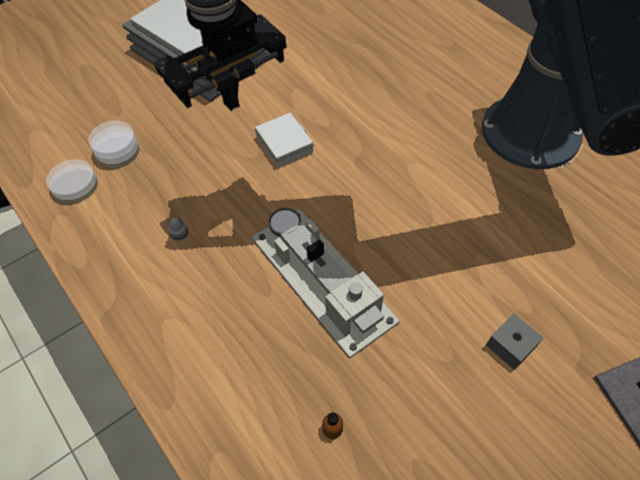

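The head sits on the knuckle: head top at (356,288) in the scene view against (354.9,288.2) predicted, and (273,235) in the top view against (272.4,234.4). The bystanders are at their starting pixels and the robot is clear. Handing in.

```bash
python3 -c "
from rig import robot
print(robot.hand_in())"
```

```text
the job is handed in; nothing more can be done
None
```

The pin is hinged through the knuckle and the arm and pressed home, and I handed the job in at about 24 s of the 72 s allowed. No verdict was reported.

- **Standing the pin:** It went into the knuckle's hole with no noticeable contact force and stood on the arm. I checked its height by eye in the picture only, because my head-height measurement then was unreliable.
- **Sliding the arm:** I gripped the post lightly (10 N) and slid the arm with about 2–4 N of drag. The pin leaned a little from about 19 mm and dropped between 23 and 25 mm.
- **Pressing home:** The pin sank at about 8 N, then stopped firmly at 12–15 N. Tool height there was 0.1234 m, against about 0.123 m expected with the head down.

**Last checks:** The head top is within about 1 pixel (1–2 mm) of the predicted home position in both views, and the pin looks upright. The slide case, bottle and objective look unmoved, and the gripper is well clear of everything. The one disagreement was 1–2 mm between the two camera views, within the calibration.

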